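# Check the cup warmer with the surface thermometer

### The arm

A 6-joint arm with a two-finger parallel gripper is mounted at the origin on a cart in front of the work surface, level with it; the furniture and walls round the work are solid. World frame = base frame: x ahead of the robot, y to its left, z up, the work surface at z = 0. Lengths are in m, angles in rad, forces in N, time in s.
With the tool pointing down it reaches from about 0.275 to 0.875 m from the base axis. Payload 12.5 kg.
Tool frame: the origin (TCP) lies at the very end of the fingers, on their centre line; the grasp point (between the pads) lies 19 mm behind it; z points along the fingers, y is the line along which they close (so a half turn about z gives the same grasp; the last joint's range is limited). The gripper opens to 85 mm and grips with 20 to 120 N. Pads are 22 mm wide; open, the fingers measure 114 mm over their backs; the gripper's body (76 mm by 85 mm) begins 54 mm behind the grasp point. The pads swing forward as they close: fully open they stand 13 mm farther back than shut.
Start: joints at [-1.379, 0.351, 1.652, -0, 1.139, -0.085], TCP at [0.15, -0.529, 0.231] pointing down, gripper open.
Joint ranges: [-2.75, 2.75], [-0.79, 2.1], [0.01, 2.65], [-1.57, 4.71], [0.07, 3.14], [-2.87, 2.87]. Speed limits (rad/s): [2.22, 2.22, 2.79, 3.14, 3.14, 3.14].

### API

Orientations are given as a 3x3 rotation matrix whose columns are the frame's x, y, z axes.
In Python, from bench import manip gives the robot as it stands. Calls block until the motion is done:
- manip.move_ptp(position, orientation): joint-space move of the TCP to a pose.
- manip.move_l(position, attitude=None, max_speed=0.15): straight line of the TCP; attitude=None keeps the orientation; max_speed is the mean speed in m/s.
- manip.move_j(angles): joint-space move.
- manip.set_gripper(opening, effort=None): opening from 0.0 (shut) to 1.0 (fully open); effort is the grip in N (None keeps the last); returns when the fingers have stopped.
- manip.dwell(seconds).
- manip.inverse_kinematics(position, orientation): joint angles nearest the present ones, or None.
- manip.grab_frame(name): name is "scene" or "top" or "wrist"; returns (picture, depth): 384x512x3 uint8, red, green, blue; 384x512 float32, m along the optical axis (not along the pixel's ray), 0 where there is no reading.
- manip.get_calibration(name): a dict with "camera_matrix" (3x3 intrinsics, pixels), "R" (3x3) and "t" (3): a world point X has camera coordinates R X + t. Camera axes: x right, y down, z forward; pixel columns grow to the right and rows downward; lengths in m; the calibration is good to about 2 mm. A picture is of the moment at which its call begins: read the wrist's pose just before it. get_calibration takes no time and is no camera call; for the wrist camera it gives the pose at the moment of the call.
A pose or a line that the arm cannot do raises manip.Unreachable and nothing moves.
- manip.sign_off(): hands the job in; it is judged then, once.
Trained networks look in the newest picture that a camera, given by its name, has taken for a name from the list of things; names that differ only in an ending like _2 or _b are one class to them, and where a whole thing is asked for, a point or a joint stands for the part that bears it (a point fixed in the world has none). Each returns a list of dicts, best first, with "confidence" (0 to 1); they miss things now and then, are a little off and sometimes report something else, mostly with a low value. They report only what shows in the picture. A call takes as long as a camera call.
- manip.look_for(camera, name): "at" ([x, y, z] in m, in world coordinates, good to about 4 mm: the middle of the surface that is visible of it).
Readings, each from a call of its own:
- manip.current_time(): time.
- manip.current_qpos(): joint angles.
- manip.current_joint_vel(): joint speeds.
- manip.current_joint_torque(): joint torques, N m.
- manip.current_ee_pos(): TCP position.
- manip.current_tcp_rot(): TCP orientation.
- manip.current_force(): force on the tool from outside, world axes, zero at the start.
- manip.current_ft_torque(): the same for the moment, N m.
- manip.current_grip_width(): opening from 0.0 (shut) to 1.0 (fully open).
- manip.current_grip_force(): force on a finger pad.
Only numpy, scipy, OpenCV 4.12 (cv2) and the standard library are available. Lean on these libraries where they do the work, as an engineer would, in place of code of your own. Each camera call takes 0.05 s, during which the arm holds its last target. There are 200 camera calls.

### The job

Take the yellow surface thermometer out of its holder and check the cup warmer with it: hold the copper tip inside the red ring on the warmer's top plate, the thermometer upright with its display turned to the warmer's front (the side with the dial), pressing gently so that the sprung tip is pushed about halfway in. Finish while the gripper is still holding it there; do not let go or put it away, and leave the two cups and the jug where they are.

Things in the scene. Friction and masses are not known exactly. Their poses are not given: they have to be found in the camera images.
- probe: thermometer, loose, 0.1 kg, upright in the holder. Origin on its axis at the underside of the black collar (34 x 30 x 6 mm); z up the axis. Yellow handle, 26 (x) x 20 (y) mm, up to z = 102 mm. Display on its -x face; grip the plain flat sides 20 mm apart (+y, -y), say 60 mm above the origin. Below: steel stem, 11 mm in diameter, to z = -60 mm, then the sprung tip (see probe_foot)
- probe_tip (a joint): how far the sprung tip is pushed into the stem, m: 0 = fully out, 0.012 = fully in (end stop). It yields along the thermometer's axis at 0.6 N per mm: halfway in is 6 mm and 3.6 N, end stop at 7.2 N
- probe_foot (a point): centre of the flat underside of the copper tip disc (11 mm in diameter), on the thermometer's axis; 76 mm below the origin of probe when the tip is fully out, and nearer to it by the joint value of probe_tip
- holder: fixed holder: black foot 84 (x) x 76 (y) x 12 mm, grey socket 48 x 44 mm up to z = 92 mm; origin at the centre of its underside, z up. In the socket's top a 19 mm square hole, 80 mm deep: the thermometer's collar rests on the rim, its stem hangs free in the hole; raise it over 80 mm to clear
- warmer: fixed cup warmer, aluminium body with a dark flat level top plate, 200 (x) x 300 (y) mm, top plate at z = 45 mm. Origin at the centre of its underside, z up; its front is its -x side, which carries a black dial (12 mm sticking out), a lamp and a red switch
- warmer_front (a point): middle of the warmer's front face, 100 mm in front (-x) of the warmer's origin, 23 mm high
- ring: thin red ring stuck on the warmer's top plate, 30 mm inside and 38 mm outside diameter, flat (0.6 mm, no obstacle). Origin at its centre on the plate. It and the two cups take turns in three places, about 95 mm apart, along the warmer's y
- cup_a: white cup, 80 mm in diameter, 68 mm high, standing on the warmer; origin at the centre of its underside; to be left alone
- cup_b: second, like white cup on the warmer; to be left alone
- jug: white cream jug, 67 x 103 x 85 mm, standing on the worktop behind; origin at the centre of its underside; to be left alone

How it is judged:
By the outcome, as a careful person would: the job done as asked, in the order asked, and still so for the second after the job is handed in, while the arm keeps its last pose, push and grip.
It also fails if it takes over 38 s, if anything falls off the work surface, if the arm or the gripper's body presses on something with over 40 N, if the wrist force passes 120 N, or if a joint passes its speed limit or range.

## Working session

There is one attempt and no reset: what is moved stays moved. The work goes in short steps, each a Python script; the robot and the scene stay as the last script left them, time stands still between calls to the robot, and variables do not carry over. Pictures are saved under pics/ and viewed, at most 10 in all, crops included, and the job is handed in when it is done.

```bash
mkdir -p pics; python3 - <<'E'
from bench import manip as m
import cv2,numpy as np
for c in("scene","top"):
    p,d=m.grab_frame(c); cv2.imwrite(f"pics/{c}1.png",p[:,:,::-1]); np.savez(f"{c}1.npz",p=p,d=d,**m.get_calibration(c))
    for n in("probe","holder","warmer","ring","cup_a","jug"):
        print(c,n,[(np.round(r["at"],4).tolist(),round(r["confidence"],2)) for r in m.look_for(c,n)][:3])
print(m.current_time())
E
```

```text
scene probe [([0.4656, -0.225, 0.1565], 0.8)]
scene holder [([0.4527, -0.2378, 0.0251], 0.84)]
scene warmer [([0.5042, 0.1347, 0.0457], 0.95)]
scene ring [([0.5312, 0.19, 0.0902], 0.64)]
scene cup_a [([0.5643, 0.0992, 0.0886], 0.75), ([0.5312, 0.1918, 0.0909], 0.7)]
scene jug [([0.6448, -0.1175, 0.0592], 0.73)]
top probe [([0.4638, -0.2073, 0.1647], 0.85)]
top holder [([0.4529, -0.1917, 0.0095], 0.57)]
top warmer [([0.5199, 0.2032, 0.0453], 0.56), ([0.5338, 0.1846, 0.0594], 0.22)]
top ring [([0.5106, 0.2708, 0.0482], 0.54)]
top cup_a [([0.5705, 0.0854, 0.0607], 0.66)]
top jug [([0.6541, -0.1128, 0.0508], 0.9)]
0.7
```

View pics/scene1.png

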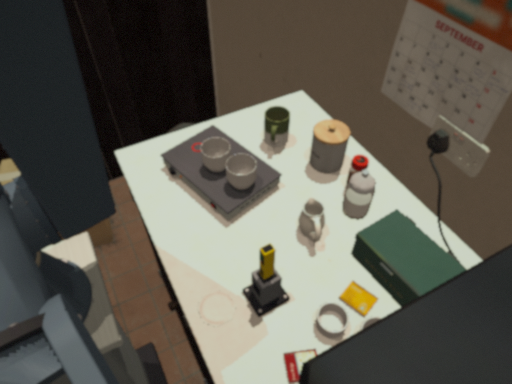

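View pics/top1.png

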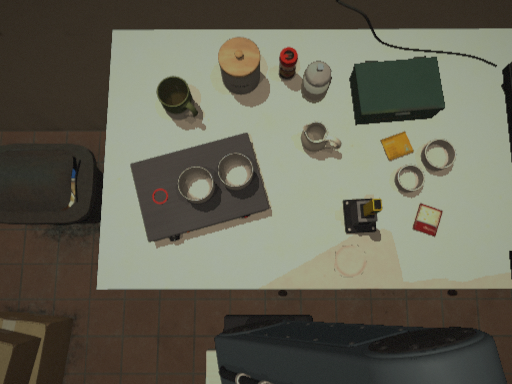

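The ring is at the left end of the warmer (top view, pixel 160,196), with both cups to its right. The thermometer stands in the holder at about 372,207. The warmer's dial shows at 175,236, on the robot side. Next I'll measure the poses from depth.

```bash
cat >h.py <<'E'
import numpy as np,cv2
def cloud(f):
    K,R,t,d=f["camera_matrix"],np.array(f["R"]),np.array(f["t"]),f["d"]
    v,u=np.indices(d.shape); P=np.stack([(u-K[0,2])/K[0,0]*d,(v-K[1,2])/K[1,1]*d,d],-1)
    X=(P-t)@R; X[d<=0]=np.nan; return X
def rect(P):
    r=cv2.minAreaRect((P[:,:2]*1000).astype(np.float32)); b=cv2.boxPoints(r)
    return np.round(r[0],1),np.round(r[1],1),round(r[2],2),len(P)
def near(X,x,y,r,z0,z1): return (np.hypot(X[...,0]-x,X[...,1]-y)<r)&(X[...,2]>z0)&(X[...,2]<z1)
E
python3 - <<'E'
from h import *
for c in("top","scene"):
    f=np.load(c+"1.npz");X=cloud(f);h=cv2.cvtColor(f["p"],cv2.COLOR_RGB2HSV).astype(int)
    print(c,"cam",(-f["R"].T@f["t"]).round(3))
    hh,s,v=h[...,0],h[...,1],h[...,2]
    print("plate",rect(X[near(X,.52,.19,.22,.038,.052)]))
    r=((hh<8)|(hh>172))&(s>120)&near(X,.52,.27,.07,.035,.06); print("ring",rect(X[r]),X[r].mean(0) if r.any() else 0)
    y=(hh>20)&(hh<35)&(s>120)&near(X,.46,-.21,.05,.09,.21); print("yellow",rect(X[y]),np.percentile(X[y],[2,98],axis=0).round(4).tolist())
    print("handle top",rect(X[near(X,.46,-.21,.06,.185,.205)]))
    print("foot",rect(X[near(X,.455,-.21,.06,.007,.018)]), "socktop",rect(X[near(X,.455,-.21,.05,.085,.096)]))
E
```

```text
top cam [0.317 0.029 1.18 ]
plate (array([583.5, 193. ]), array([307. , 300.4]), 15.7, 7995)
ring (array([511.1, 272.3]), array([38. , 37.3]), 45.39, 99) [0.51176732 0.272848   0.04575274]
yellow (array([ 471.1, -214.8]), array([37.3, 20.7]), 3.8, 181) [[0.4534, -0.2244, 0.1032], [0.4786, -0.205, 0.1953]]
handle top (array([ 466. , -215.4]), array([20.5, 25.1]), 89.55, 123)
foot (array([ 466.4, -215.4]), array([84.6, 76.4]), 3.26, 484) socktop (array([ 466.8, -215.2]), array([49.1, 44.2]), 3.62, 171)
scene cam [ 0.248 -0.583  0.838]
plate (array([585.3, 193.5]), array([302.2, 303.3]), 15.91, 3713)
ring (array([505.3, 275.9]), array([41.7, 24.8]), 63.19, 42) [0.50399024 0.27589074 0.04508784]
yellow (array([ 465.9, -223.2]), array([14.2, 27.4]), 64.54, 343) [[0.4553, -0.2268, 0.0971], [0.4776, -0.2147, 0.1943]]
handle top (array([ 467.5, -216. ]), array([26.1, 20.6]), 1.33, 136)
foot (array([ 467.8, -216.8]), array([83.4, 75.2]), 2.23, 547) socktop (array([ 468.6, -215.9]), array([49.6, 45. ]), 2.88, 234)
```

```bash
python3 - <<'E'
from bench import manip as m
import numpy as np
c=m.get_calibration("wrist");R,t=np.array(c["R"]),np.array(c["t"])
T=m.current_tcp_rot();p=m.current_ee_pos()
print(np.round(T,3)); print("cam in tool",np.round(np.array(T).T@(-R.T@t-p),4)); print("cam axes in tool\n",np.round(np.array(T).T@R.T,3),c["camera_matrix"])
E
```

```text
[[ 0.962  0.273  0.   ]
 [ 0.273 -0.962 -0.   ]
 [ 0.     0.    -1.   ]]
cam in tool [ 0.0845  0.0003 -0.1417]
cam axes in tool
 [[ 0.001 -0.944 -0.33 ]
 [ 1.     0.001  0.   ]
 [ 0.    -0.33   0.944]] [[310.09140474   0.         254.92259069]
 [  0.         310.09140474 191.23230502]
 [  0.           0.           1.        ]]
```

```bash
python3 - <<'E'
from h import *
a=np.load("scene1.npz");b=np.load("top1.npz")
for c in("top","scene"):
    f=np.load(c+"1.npz");X=cloud(f)
    k=near(X,.52,.19,.25,.038,.052).astype(np.uint8)
    n,l,s,_=cv2.connectedComponentsWithStats(k); i=1+s[1:,4].argmax()
    print(c,rect(X[cv2.erode((l==i).astype(np.uint8),np.ones((2,2)))>0]))
A=cv2.resize(a["p"][235:315,235:300],None,fx=6,fy=6,interpolation=2);B=cv2.resize(b["p"][190:240,335:395],None,fx=6,fy=6,interpolation=2)
h=max(len(A),len(B)); o=np.zeros((h,A.shape[1]+B.shape[1],3),np.uint8);o[:len(A),:A.shape[1]]=A;o[:len(B),A.shape[1]:]=B
cv2.imwrite("pics/crop.png",o[:,:,::-1])
E
```

```text
top (array([534.2, 178.1]), array([198. , 296.6]), 15.67, 7310)
scene (array([536.9, 176.5]), array([198., 297.]), 15.58, 3317)
```

View pics/crop.png

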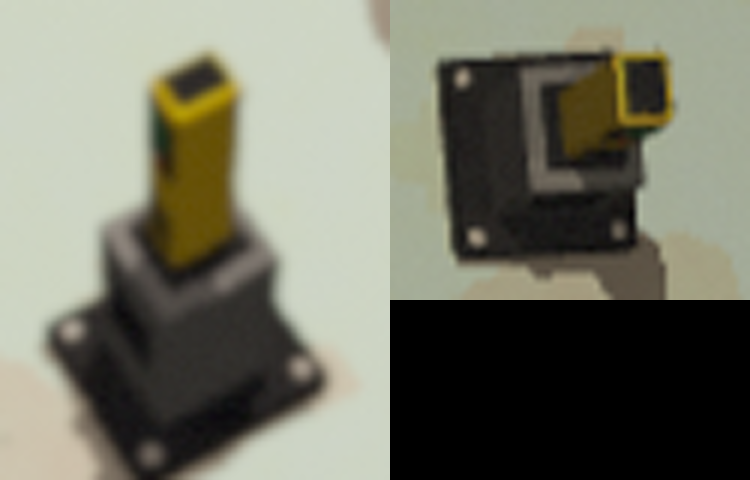

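The display (dark green) is on the thermometer's world −x side, with yaw about 2°. The warmer's yaw is 15.65°, and the ring fits its local +y place. Now I'll hover over the probe and refine with the wrist camera.

```bash
cat >>h.py <<'E'
def Rt(deg): # tool down, tool x = -(x axis yawed by deg)
    a=np.radians(deg);c,s=np.cos(a),np.sin(a)
    return np.array([[-c,s,0],[-s,-c,0],[0,0,-1]]).T.T@np.eye(3) if 0 else np.column_stack([[-c,-s,0],[-s,c,0],[0,0,-1]])
E
python3 - <<'E'
from bench import manip as m
from h import *
R=Rt(2);print(np.linalg.det(R))
m.move_ptp([.467,-.2155,.29],R)
cal=m.get_calibration("wrist");p,d=m.grab_frame("wrist");cv2.imwrite("pics/w1.png",p[:,:,::-1])
np.savez("w1.npz",p=p,d=d,**cal);X=cloud(np.load("w1.npz"))
print("top",rect(X[near(X,.467,-.215,.05,.188,.202)]),"sock",rect(X[near(X,.467,-.215,.05,.085,.096)]))
print(m.current_time(),np.round(m.current_qpos(),2),m.current_ee_pos())
E
```

```text
1.0000000000000002
top (array([ 468.9, -216.6]), array([25.6, 19.4]), 2.04, 685) sock (array([ 469.1, -217.1]), array([48. , 43.3]), 3.59, 776)
2.525 [-0.52  0.23  1.67 -0.    1.25 -2.13] [ 0.46677182 -0.21603255  0.28989743]
```

View pics/w1.png

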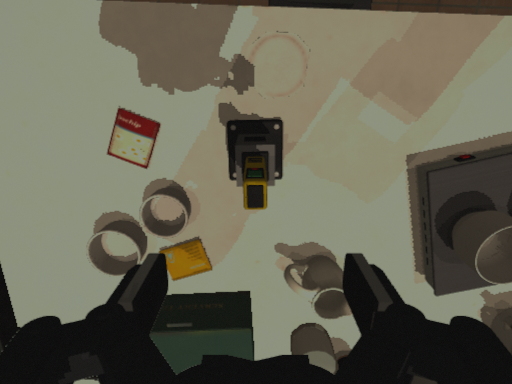

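The display (about 255,172) faces the camera, i.e. −x, which confirms the yaw. Now grasp and lift.

```bash
python3 - <<'E'
from bench import manip as m
from h import *
R=Rt(2.0)
m.move_l([.4685,-.2158,.2],R); m.move_l([.4685,-.2158,.133],R,max_speed=.08)
m.set_gripper(0.0,50); print("grip",m.current_grip_width()*85,m.current_grip_force(),m.current_force(),m.current_ee_pos())
m.move_l([.4685,-.2158,.29],R,max_speed=.12); m.dwell(.2)
print("lift",m.current_grip_width()*85,m.current_force(),m.current_time())
m.move_l([.512,.2725,.29],Rt(15.65),max_speed=.2); m.dwell(.2)
cal=m.get_calibration("wrist");p,d=m.grab_frame("wrist");cv2.imwrite("pics/w2.png",p[:,:,::-1]);np.savez("w2.npz",p=p,d=d,**cal)
p,d=m.grab_frame("scene");cv2.imwrite("pics/s2.png",p[:,:,::-1]);np.savez("s2.npz",p=p,d=d,**m.get_calibration("scene"))
p,d=m.grab_frame("top");np.savez("t2.npz",p=p,d=d,**m.get_calibration("top"))
print(m.current_force(),m.current_ee_pos(),m.current_time())
E
```

```text
grip 19.435784162505293 49.01942253112793 [-0.5984694   0.24422195  2.63471574] [ 0.4686193  -0.21589517  0.13317807]
lift 19.358183104122936 [ 0.59558699  1.18251504 -1.21604479] 6.525
[ 0.7054775   0.21145595 -0.61208079] [0.51201277 0.27241137 0.29002163] 9.475
```

View pics/w2.png

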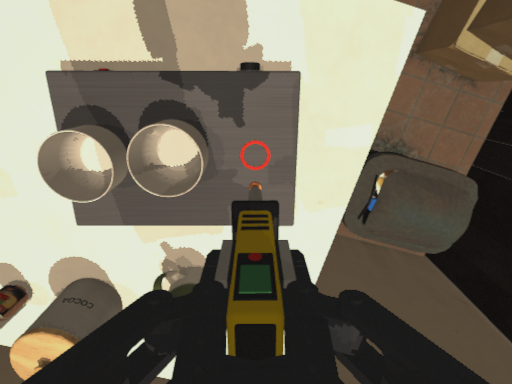

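View pics/s2.png

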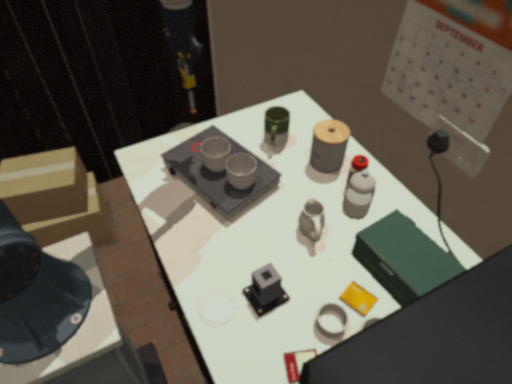

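The probe is held with its display toward the warmer's front (dial at 250,67). The copper tip is at about 256,185 and the ring at 255,156. Next I'll measure tilt, slip and the ring from the wrist cloud.

```bash
python3 - <<'E'
from h import *
from bench import manip as m
f=np.load("w2.npz");X=cloud(f);p=f["p"];h=cv2.cvtColor(p,cv2.COLOR_RGB2HSV).astype(int)
r=((h[...,0]<8)|(h[...,0]>172))&(h[...,1]>130)&near(X,.512,.2725,.04,.03,.06)
print("ring",rect(X[r]),X[r].mean(0))
e=np.array(m.current_ee_pos());R=np.array(m.current_tcp_rot())
print("R\n",R.round(4))
a=np.radians(15.65);W=np.array([[np.cos(a),np.sin(a)],[-np.sin(a),np.cos(a)]])
# slices of held probe in warmer-aligned frame relative to TCP
k=near(X,e[0],e[1],.04,.13,.36)
Q=X[k]; L=(Q[:,:2]-e[:2])@W.T*1000
for z in np.arange(.15,.36,.012):
    s=(Q[:,2]>=z)&(Q[:,2]<z+.012)
    if s.sum()>5: print(round(z,3),s.sum(),"x",np.percentile(L[s,0],[5,50,95]).round(1),"y",np.percentile(L[s,1],[5,50,95]).round(1))
k=near(X,.535,.177,.25,.038,.052)&(h[...,2]<140)
print("plate z",np.median(X[k][:,2]))
for v,u in[(185,256),(188,256),(192,256)]: print(p[v,u],X[v,u])
# tip pixel row lowest: project expected tip
for z in(.173,):
    P=f["R"]@np.array([e[0],e[1],z])+f["t"];q=f["camera_matrix"]@P;print("expected tip px",q[:2]/q[2])
f=np.load("t2.npz");X=cloud(f)
E
```

```text
ring (array([512.4, 272.2]), array([38.6, 37.6]), 41.38, 315) [0.51224959 0.2720677  0.04462728]
R
 [[-0.963  -0.2696  0.    ]
 [-0.2696  0.963   0.    ]
 [-0.      0.     -1.    ]]
0.174 59 x [-4.5 -2.4  0.5] y [-5.5 -1.1  4.1]
0.186 52 x [-5.  -4.  -1.2] y [-5.5 -0.3  3.9]
0.198 67 x [-4.9 -3.9 -1.2] y [-5.7 -1.   4.2]
0.21 50 x [-4.9 -4.4 -2.7] y [-4.4 -0.6  3.2]
0.246 847 x [-16.1 -11.8   5.5] y [-14.8  -0.9  13.5]
0.258 261 x [-13.1 -12.3 -10.9] y [-9.3 -0.9  8. ]
0.27 296 x [-13.2 -12.3 -10.7] y [-9.6 -0.8  8.2]
0.282 455 x [-12.9 -12.1 -11. ] y [-9.7 -0.3  9. ]
0.294 1122 x [-12.5 -11.5  -7.1] y [-21.1  -0.8  20. ]
0.306 1394 x [-13.5 -11.4  -7. ] y [-21.7  -0.3  20.7]
0.318 1654 x [-13.8 -11.7  -6.9] y [-17.8  -0.7  17.3]
0.33 4081 x [-14.  -12.3  -4.9] y [-32.2  -0.3  32.4]
0.342 8894 x [-12.8  -6.2   8.4] y [-36.7   0.   36.3]
0.354 1704 x [-18.  -17.    7.3] y [-38.   10.2  38.7]
plate z 0.04415229957188234
[106  67  34] [0.50975144 0.2724196  0.17568621]
[73 65 58] [0.50744994 0.27171716 0.1910618 ]
[72 66 58] [0.50756745 0.27171728 0.20066368]
expected tip px [255.2817601  186.41158695]
```

```bash
python3 - <<'E'
from bench import manip as m
from h import *
R=Rt(15.65);x,y=.5123,.2723
def F():
    v=[]
    for _ in range(15): v.append(m.current_force()); m.dwell(.02)
    return np.mean(v,0),np.std(v,0)[2]
m.move_l([x,y,.172],R,max_speed=.1);m.dwell(.3);b,s=F();print("base",b,s)
for z in(.164,.162,.160,.158,.156):
    m.move_l([x,y,z],R,max_speed=.03);m.dwell(.2);f,s=F();print(z,m.current_ee_pos()[2],(f-b).round(2),round(s,2))
    if f[2]-b[2]>3.3:break
print(m.current_time())
cal=m.get_calibration("wrist");p,d=m.grab_frame("wrist");cv2.imwrite("pics/w3.png",p[:,:,::-1])
E
```

```text
base [-0.07366964 -0.18855642 -0.92978675] 0.5520157755882819
0.164 0.16405712066742528 [ 0.23  0.21 -0.37] 0.34
0.162 0.16198422904385876 [-0.28  0.12  0.02] 0.47
0.16 0.16006914947337372 [0.39 0.49 1.23] 0.42
0.158 0.15801347800904286 [0.52 0.32 2.5 ] 0.57
0.156 0.1560393009890231 [0.69 0.65 3.63] 0.46
15.025
```

View pics/w3.png

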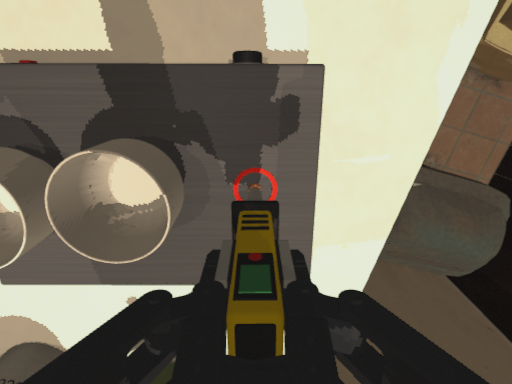

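The copper tip (256,187) sits at the centre of the ring. The force is 3.6 N, so the tip is about halfway in, and the display faces the dial side.

```bash
python3 -c "
from bench import manip as m
print(m.sign_off())"
```

```text
the job is handed in; nothing more can be done
None
```

The job is handed in at about 15 s: the gripper is still holding the thermometer upright with its copper tip centred in the red ring, the display facing the dial side, and about 3.6 N of push (tip about 6 mm in); the cups and jug were not touched.

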